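Fetch the middle tray of kiln props from a stack of three

TASK

The kiln props are in the middle tray of the stack of three long wooden trays. Lift off the top tray and set it aside on the bare table, then put the middle tray on the rectangular kiln shelf slab, in its centre and lengthways, and finally restack the top tray squarely on the bottom tray, which stays where it is. Keep the trays level and do not drop them.

Things in the scene. Friction and masses are not known exactly. Their poses are not given: they have to be found in the camera images.
- tray_top: Top tray of the stack, holding glaze test tiles below its rim: open wooden tray 160 x 60 mm, 42 high, walls and floor 6. Origin: centre of its flat underside; x along its length, y across its width. 0.2 to 0.4 kg. Rests on the middle tray's rim, underside 84 mm up; nothing interlocks. Grip across the width, outside the walls, at mid-length. Bare table 200 mm (world x) by 160 mm (y), centred midway between stack and kiln shelf, is always clear.
- tray_middle: Middle tray of the stack, holding five short round pale kiln props below its rim: open wooden tray 160 x 60 mm, 42 high, walls and floor 6. Origin: centre of its flat underside; x along its length, y across its width. Weighs 0.3 to 0.55 kg. Starts on the rim of the bottom tray, underside 42 mm up; the stack is aligned within a few mm and degrees.
- tray_bottom: Bottom tray of the stack, holding two reddish clay blocks below its rim: open wooden tray 160 x 60 mm, 42 high, walls and floor 6. Origin: centre of its flat underside; x along its length, y across its width. Weighs about 0.6 kg, stands loose on the table and is to stay there.
- kiln_shelf: Kiln shelf: fixed bare rectangular pale slab lying flat on the table, 220 x 120 mm, 18 mm thick, on the other side (left or right) of the robot from the stack. Origin at the centre of its underside (top face 18 mm above it), x along its 220 mm length. Not the round plaster disc.
There are look-alikes about, which are no part of the job. What is shaped like the tray_middle but red is not meant.

How it is judged:
By the outcome, as a careful person would: the job done as asked, in the order asked, and still so for the second after the job is handed in, with the robot touching nothing.
It also fails if it takes over 72 s, if anything falls off the work surface, if the arm or the gripper's body presses on something with over 40 N, if the wrist force passes 120 N, or if a joint passes its speed limit or range.

ROBOT

A 7-joint arm with a two-finger parallel gripper is mounted at the origin on the work surface. World frame = base frame: x ahead of the robot, y to its left, z up, the work surface at z = 0. Lengths are in m, angles in rad, forces in N, time in s.
With the tool pointing down it reaches from about 0.4 to 0.85 m from the base axis. Payload 4.5 kg.
Tool frame: the origin (TCP) lies on the centre line of the jaws, within the pads' length; the fingertips stand r.tips_ahead ahead of it and the grasp point (between the pads) is the TCP (r.tips_ahead is the distance from the TCP to the fingertips, in m); z points along the fingers, y is the direction in which the jaws open and shut (so a half turn about z gives the same grasp; the last joint's range is limited). The gripper opens to 88 mm and grips with 3 to 60 N. Pads are 18 mm wide; open, the fingers measure 123 mm over their backs; the gripper's body (75 mm by 187 mm) begins 45 mm behind the grasp point.
Start: joints at [0.034, 0.689, -0.195, 1.565, 0.157, 0.902, -0.215], TCP at [0.625, 0, 0.258] pointing down, gripper open.
Joint ranges: [-3.01, 3.01], [-0.46, 2.08], [-1.47, 1.51], [0.13, 2.56], [-1, 4.14], [0.04, 2.09], [-2.66, 2.66]. Speed limits (rad/s): [2.57, 2.57, 3.14, 3.14, 3.14, 3.14, 3.14].

INTERFACE

Orientations are given as a unit quaternion [x, y, z, w].
In Python, from plant import r gives the robot as it stands.
- The arm moves only by the shell command python3 -m inch 'ROWS' [FORCE]. ROWS is JSON, a list of rows, each a list of 5 numbers: the shift along the world's x, y, z in units of 25 mm (1.0 is 25 mm), then the turn about the world's z in units of 6 degrees (1.0 is 6 degrees), then the finger opening in mm, from 0 to 88.1. A call has 1 to 5 rows; each row shifts and turns the commanded pose from where the row before left it; what a row does not reach is not made up. A row lasts 1/10 s, in which the tool goes at most 50 mm and 8.59 degrees, less where a joint would pass 70% of its speed; a pose out of reach is approached as far as the arm can. A call is refused whole if a number of a shift passes 1 or a number of a turn 1, either way. A call with a gripper value outside its range is refused whole. The fingers move at their own pace and stop on an object; FORCE is the grip in N (left out, the last holds). Time passes only in rows, so rows that do not move let the fingers close. It gives the time, the measured TCP pose, the force and the opening at its end, in the units of the state.
- r.get_state(): the state, without advancing time (a new reading comes with each control period).
- r.snapshot(name): name is "scene" or "side" or "wrist"; returns a dict with "pixels" (384x512x3 uint8, red, green, blue), "range_z" (384x512 float32, m along the optical axis (not along the pixel's ray), 0 where there is no reading), "K" (3x3 intrinsics, pixels), "position" and "attitude" of the camera in the world. Camera axes: x right, y up, looking along -z (the intrinsics and any distortion apply to the point x, -y, -z); pixel columns grow to the right and rows downward; lengths in m; the calibration is good to about 2 mm. A picture is of the moment at which its call begins.
- r.finish_job(): hands the job in, once; it reports no verdict.
The state is a dict: "clock": time; "q": joint angles; "qd": joint speeds; "joint_torque": joint torques, N m; "tool_pos": TCP position; "eef_rot": TCP orientation; "contact_force": force on the tool from outside, world axes, zero at the start; "moment": the same for the moment, N m; "opening": opening from 0.0 (shut) to 1.0 (fully open).
Only numpy, scipy, OpenCV 4.12 (cv2) and the standard library are available. Lean on these libraries where they do the work, as an engineer would, in place of code of your own. Each camera call takes 0.05 s, during which the arm holds its last target. There are 200 camera calls.

## Working session

There is one attempt and no reset: what is moved stays moved. The work goes in short steps, Python scripts to look and compute and a shell command to move; the robot and the scene stay as the last step left them, time stands still between calls to the robot, and variables do not carry over. Pictures are saved under pics/ and viewed, about 8 in all and at most 12, crops included, and the job is handed in when it is done.

```bash
mkdir -p pics
cat > h.py <<'E'
import numpy as np, cv2
from scipy.spatial.transform import Rotation as R
from plant import r
def cloud(s):
    K=np.array(s["K"]);z=s["range_z"];h,w=z.shape
    u,v=np.meshgrid(np.arange(w),np.arange(h))
    P=np.stack([(u-K[0,2])/K[0,0]*z,-(v-K[1,2])/K[1,1]*z,-z],-1)
    a=np.array(s["attitude"]);M=a if a.shape==(3,3) else R.from_quat(a).as_matrix()
    W=P@M.T+np.array(s["position"]); W[z==0]=np.nan
    return W
def snap(n,f=None):
    s=r.snapshot(n)
    if f: cv2.imwrite("pics/"+f,s["pixels"][:,:,::-1])
    return s,cloud(s)
E
python3 - <<'E'
from h import *
a,A=snap("scene");b,B=snap("side")
im=np.vstack([a["pixels"],b["pixels"]])
cv2.imwrite("pics/1.png",cv2.resize(a["pixels"],(800,600))[:,:,::-1])
cv2.imwrite("pics/2.png",b["pixels"][:,:,::-1])
np.savez("a.npz",A=A,B=B,a=a["pixels"],b=b["pixels"])
print(a["position"],a["attitude"],b["position"],r.tips_ahead,r.get_state())
E
```

```text
[ 1.35443501 -0.14174071  0.78098657] [0.33771657 0.27145492 0.56832904 0.69947255] [ 0.24385364 -0.49769221  0.65023067] 0.019 {'clock': 0.1, 'q': array([ 0.0338168 ,  0.68986983, -0.19453557,  1.56623309,  0.15729527,
        0.90248899, -0.21508291]), 'qd': array([ 0.00084529, -0.00182428, -0.00083263, -0.00180043, -0.00068429,
       -0.00065082,  0.0002617 ]), 'joint_torque': array([-3.08775299e-03, -5.28501892e+01, -1.27141513e+00, -1.53837240e+01,
       -5.25604945e-02,  1.96265515e-03,  5.71585565e-05]), 'tool_pos': array([ 6.24470683e-01, -4.18121908e-05,  2.57011344e-01]), 'eef_rot': array([ 7.07076586e-01,  7.07136518e-01, -6.04696016e-04, -5.30091298e-04]), 'contact_force': array([ 0.10206178, -0.42415342, -0.51932883]), 'moment': array([0.01563132, 0.02054896, 0.00888023]), 'opening': 1.0027204746248315}
```

View pics/1.png

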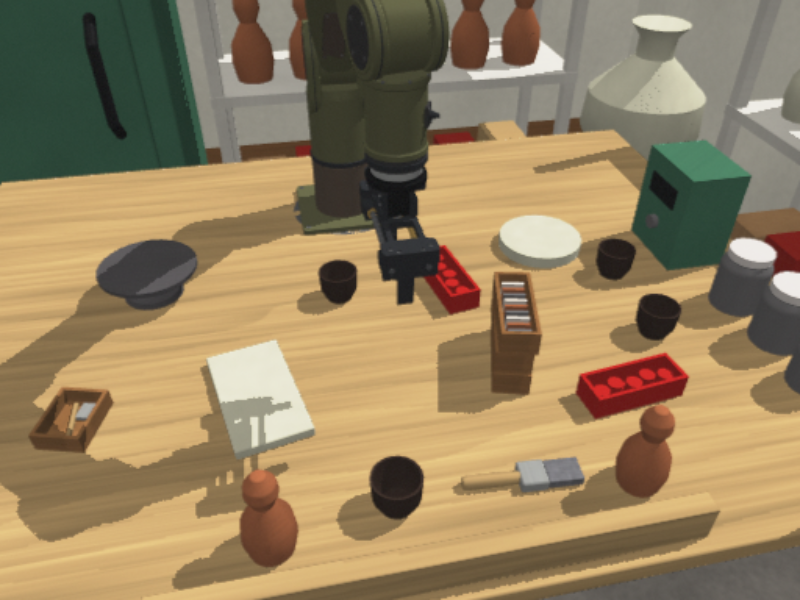

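View pics/2.png

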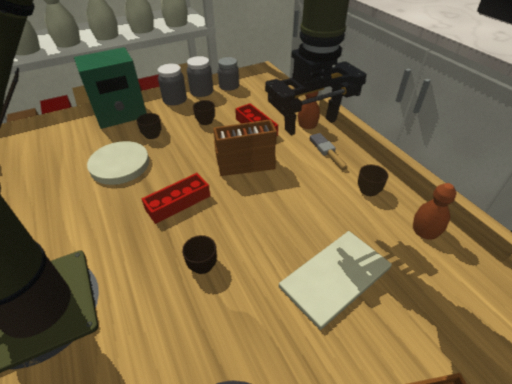

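The wooden stack is at scene (515,330) and side (245,150). The rectangular slab is at scene (260,397) and side (335,278). Look-alikes are the two red trays at scene (452,278) and (632,385), the round disc at (540,240), and the small open wooden tray of tools at (70,418). Only the brown three-high stack with tiles on top and the pale rectangular slab fit the description. Next I'll measure both from depth.

```bash
cat >> h.py <<'E'
def rect(P):
    (c,(w,h),a)=cv2.minAreaRect((P[:,:2]*1000).astype(np.float32))
    if w<h: w,h,a=h,w,a+90
    a=(a+90)%180-90
    return np.round([c[0],c[1],w,h,a],1)
def sel(W,c,rad,zl,zh):
    m=(np.hypot(W[...,0]-c[0],W[...,1]-c[1])<rad)&(W[...,2]>zl)&(W[...,2]<zh)
    return W[m]
E
python3 - <<'E'
from h import *
d=np.load("a.npz");A=d["A"];B=d["B"]
def px(W,u,v):return np.round(W[v,u],3)
sa=px(A,int(515*.64),int(310*.64));ka=px(A,int(250*.64),int(390*.64))
print(sa,ka,px(B,245,133),px(B,335,278))
for n,W in(("A",A),("B",B)):
    P=sel(W,sa,.13,.121,.135);print(n,"top rim",rect(P),len(P),np.median(P[:,2]))
    P=sel(W,ka,.14,.012,.024);print(n,"slab",rect(P),len(P),np.median(P[:,2]))
    for z in(.005,.045,.088):
        P=sel(W,sa,.1,z,z+.034);print(n,z,rect(P),len(P))
a=d["a"];b=d["b"]
cv2.imwrite("pics/3.png",np.hstack([cv2.resize(a[165:260,290:370],(400,475),interpolation=2),cv2.resize(b[110:180,205:285],(400,475),interpolation=2)])[:,:,::-1])
E
```

```text
[0.566 0.202 0.109] [ 0.569 -0.226  0.019] [0.565 0.197 0.119] [ 0.562 -0.226  0.02 ]
A top rim [565.8 202.8 167.8  60.7 -13.7] 378 0.1257507670003637
A slab [ 572.9 -216.8  223.4  120.2   11.9] 3220 0.018563281935574993
A 0.005 [591.  169.9 136.3  54.9   9.9] 277
A 0.045 [567.1 173.3 172.6  56.6   5. ] 324
A 0.088 [567.5 202.3 164.1  60.6 -13.5] 1030
B top rim [567.6 203.9 160.4  66.1 -14.1] 415 0.12563762148866164
B slab [ 573.1 -216.7  220.9  120.3   11.9] 5384 0.01868777407343275
B 0.005 [558.6 174.9 161.6  24.3 -24.1] 521
B 0.045 [549.1 179.  168.9  53.6 -34.5] 583
B 0.088 [566.9 203.3 159.3  65.  -13.9] 1126
```

View pics/3.png

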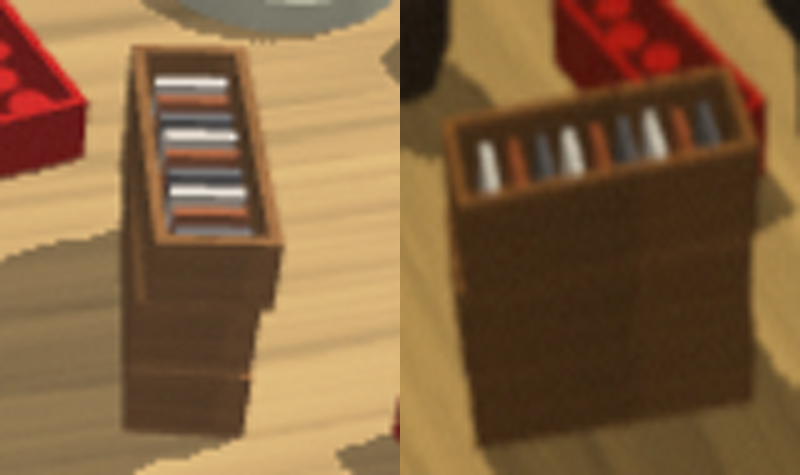

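The crop confirms it: brown stack, tiles in the top tray, top tray slightly skewed on the one below. Top tray is at about (0.567, 0.203), yaw −13.8°. Slab is at (0.573, −0.217), yaw 11.9°. Approaching with a +76.2° turn.

```bash
python3 -m inch '[[-0.18,0.62,0,0.98,88],[-0.18,0.62,0,0.98,88],[-0.18,0.62,0,0.98,88],[-0.18,0.62,0,0.98,88],[-0.18,0.62,0,0.98,88]]' 45
python3 -m inch '[[-0.18,0.62,0,0.98,88],[-0.18,0.62,0,0.98,88],[-0.18,0.62,0,0.98,88],[-0.18,0.62,0,0.98,88],[-0.18,0.62,0,0.98,88]]'
python3 -m inch '[[-0.18,0.62,-0.5,0.98,88],[-0.18,0.62,-0.5,0.98,88],[-0.14,0.68,-0.5,0.94,88],[0,0,0,0,88],[0,0,0,0,88]]'
cat >> h.py <<'E'
def tcp():
    s=r.get_state();M=R.from_quat(s["eef_rot"]).as_matrix()
    y=np.degrees(np.arctan2(M[1,1],M[0,1]))
    print("tcp mm",np.round(s["tool_pos"]*1000,1),"tray yaw",round((y-90+90)%180-90,2),"F",np.round(s["contact_force"],1),"open",round(s["opening"]*88.1,1),"t",s["clock"],"j7",round(s["q"][6],2))
E
python3 -c "
from h import *
s,W=snap('wrist','4.png');tcp()
P=sel(W,(.567,.203),.13,.118,.133);print(rect(P),len(P),np.median(P[:,2]))"
```

```text
clock: 0.6
tool_pos: [0.602, 0.078, 0.2573]
eef_rot: [0.503, 0.864, -0.0, -0.0]
contact_force: [0.2, 0.7, -0.7]
opening: 1.001
clock: 1.1
tool_pos: [0.5795, 0.1554, 0.2573]
eef_rot: [0.267, 0.964, -0.0, -0.0]
contact_force: [-0.6, 1.1, 0.1]
opening: 0.999
clock: 1.6
tool_pos: [0.5675, 0.2025, 0.22]
eef_rot: [0.121, 0.993, -0.0, -0.0]
contact_force: [0.3, 0.2, 0.8]
opening: 1.0
tcp mm [568.  201.9 220.4] tray yaw -13.98 F [ 1.2 -0.3 -0.7] open 87.7 t 1.65 j7 0.48
[565.7 204.5 160.3  60.3 -13.7] 6565 0.1255533771630575
```

View pics/4.png

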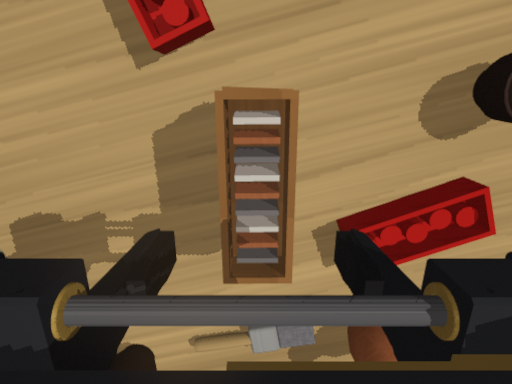

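The wrist view shows the tile tray (columns 217–297) centred between the fingers (~156 and ~357). Its rim rectangle measures 160×60 at yaw −13.7°. Descending to z ≈ 0.109 and gripping.

```bash
python3 -m inch '[[-0.06,0.08,-0.9,0.04,88],[0,0,-0.9,0,88],[0,0,-0.9,0,88],[0,0,-0.9,0,88],[0,0,-0.4,0,88]]' 45
python3 -m inch '[[0,0,-0.24,0,88],[0,0,-0.2,0,88],[0,0,0,0,88],[0,0,0,0,88],[0,0,0,0,70]]'
python3 -c "from h import *;tcp()"
python3 -m inch '[[0,0,0,0,50],[0,0,0,0,50],[0,0,0,0,50],[0,0,0,0,50],[0,0,0,0,50]]' 45
python3 -m inch '[[0,0,0,0,50],[0,0,0,0,50],[0,0,0,0,50],[0,0,0,0,50],[0,0,0,0,50]]' 45
python3 -c "from h import *;tcp()"
```

```text
clock: 2.15
tool_pos: [0.5661, 0.203, 0.1191]
eef_rot: [0.12, 0.993, -0.001, -0.0]
contact_force: [-0.6, -1.0, 0.6]
opening: 0.998
clock: 2.65
tool_pos: [0.5664, 0.2052, 0.11]
eef_rot: [0.118, 0.993, 0.0, 0.001]
contact_force: [0.5, 0.1, 1.1]
opening: 0.928
tcp mm [566.4 205.2 110. ] tray yaw -13.57 F [0.5 0.1 1.1] open 81.7 t 2.65 j7 0.38
clock: 3.15
tool_pos: [0.5661, 0.2049, 0.1094]
eef_rot: [0.118, 0.993, -0.0, 0.0]
contact_force: [-0.8, -0.2, 1.9]
opening: 0.677
clock: 3.65
tool_pos: [0.5661, 0.2049, 0.1094]
eef_rot: [0.118, 0.993, -0.0, 0.0]
contact_force: [-0.5, -1.8, 4.6]
opening: 0.675
tcp mm [566.1 204.9 109.4] tray yaw -13.56 F [-0.5 -1.8  4.6] open 59.4 t 3.65 j7 0.38
```

```bash
python3 -m inch '[[0,0,0.1,0,50],[0,0,0.2,0,50],[0,0,0.3,0,50],[0,0,0.3,0,50],[0,0,0.3,0,50]]' 45
python3 -m inch '[[0,0,0.3,0,50],[0,0,0.3,0,50],[0,0,0.2,0,50],[0,0,0,0,50],[0,0,0,0,50]]'
python3 -c "
from h import *
s,W=snap('scene');s2,W2=snap('side')
cv2.imwrite('pics/5.png',np.hstack([cv2.resize(s['pixels'][100:280,250:400],(400,480)),cv2.resize(s2['pixels'][60:240,180:330],(400,480))])[:,:,::-1]);tcp()
P=sel(W2,(.567,.203),.13,.08,.09);print(rect(P),len(P))"
```

```text
clock: 4.15
tool_pos: [0.5661, 0.2051, 0.14]
eef_rot: [0.118, 0.993, 0.0, 0.0]
contact_force: [-0.4, -0.9, -2.3]
opening: 0.677
clock: 4.65
tool_pos: [0.566, 0.2049, 0.1592]
eef_rot: [0.118, 0.993, -0.0, -0.0]
contact_force: [-0.8, -0.3, -3.8]
opening: 0.678
tcp mm [565.8 204.9 158.9] tray yaw -13.56 F [ 0.2  0.7 -2.5] open 59.5 t 4.75 j7 0.43
[564.6 202.7 160.1  66.4 -16.2] 364
```

View pics/5.png

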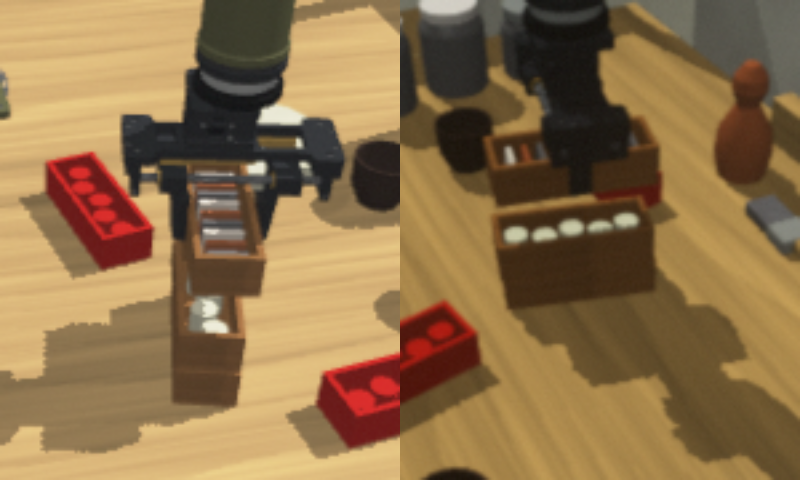

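The top tray hangs level and the middle tray with its pale props stayed put (scene crop left, around (210,315)). Carrying it to the midpoint.

```bash
python3 -m inch '[[0,-0.2,0,0,50],[0,-0.4,0,0,50],[0,-0.5,0,0,50],[0,-0.5,0,0,50],[0,-0.5,0,0,50]]' 45
python3 -m inch '[[0,-0.5,0,0,50],[0,-0.5,0,0,50],[0,-0.5,0,0,50],[0,-0.5,0,0,50],[0,-0.5,0,0,50]]'
python3 -m inch '[[0.02,-0.5,0,0,50],[0.02,-0.5,0,0,50],[0.02,-0.5,0,0,50],[0.02,-0.5,-0.1,0,50],[0.02,-0.5,-0.2,0,50]]'
python3 -m inch '[[0.02,-0.5,-0.3,0,50],[0.02,-0.5,-0.4,0,50],[0,-0.3,-0.5,0,50],[0,-0.1,-0.5,0,50],[0,0,-0.5,0,50]]'
python3 -m inch '[[0,0,-0.5,0,50],[0,0,-0.5,0,50],[0,0,-0.5,0,50],[0,0,-0.4,0,50],[0,0,-0.3,0,50]]'
python3 -m inch '[[0,0,-0.2,0,50],[0,0,-0.16,0,50],[0,0,0,0,50],[0,0,0,0,50],[0,0,0,0,50]]'
python3 -c "from h import *;tcp()"
```

```text
clock: 5.25
tool_pos: [0.566, 0.1505, 0.1592]
eef_rot: [0.119, 0.993, -0.0, -0.0]
contact_force: [-0.5, -0.4, -1.3]
opening: 0.675
clock: 5.75
tool_pos: [0.566, 0.089, 0.1593]
eef_rot: [0.118, 0.993, 0.0, 0.0]
contact_force: [0.1, -0.8, -2.8]
opening: 0.676
clock: 6.25
tool_pos: [0.5688, 0.0265, 0.1518]
eef_rot: [0.118, 0.993, 0.0, 0.0]
contact_force: [-0.1, 0.4, -3.0]
opening: 0.677
clock: 6.75
tool_pos: [0.5692, -0.0077, 0.0953]
eef_rot: [0.118, 0.993, 0.0, -0.0]
contact_force: [0.4, -0.1, -3.3]
opening: 0.676
clock: 7.25
tool_pos: [0.5693, -0.0072, 0.0407]
eef_rot: [0.118, 0.993, -0.0, -0.0]
contact_force: [-0.8, -0.6, -3.3]
opening: 0.679
clock: 7.75
tool_pos: [0.5698, -0.0075, 0.0331]
eef_rot: [0.118, 0.993, 0.0, 0.0]
contact_force: [0.1, 1.1, -2.8]
opening: 0.677
tcp mm [569.8  -7.5  33.1] tray yaw -13.57 F [ 0.1  1.1 -2.8] open 59.7 t 7.75 j7 0.58
```

```bash
python3 -m inch '[[0,0,-0.1,0,50],[0,0,-0.1,0,50],[0,0,-0.06,0,50],[0,0,-0.03,0,50],[0,0,0,0,50]]'
python3 -m inch '[[0,0,-0.03,0,50],[0,0,0,0,50],[0,0,0,0,50]]';python3 -c "from h import *;tcp()"
```

```text
clock: 8.25
tool_pos: [0.5695, -0.0075, 0.0254]
eef_rot: [0.118, 0.993, -0.0, -0.0]
contact_force: [-1.2, 0.9, -2.3]
opening: 0.675
clock: 8.55
tool_pos: [0.5695, -0.0075, 0.0254]
eef_rot: [0.118, 0.993, -0.0, 0.0]
contact_force: [-1.9, -0.5, 6.2]
opening: 0.673
tcp mm [569.5  -7.5  25.4] tray yaw -13.55 F [-1.9 -0.5  6.2] open 59.3 t 8.55 j7 0.57
```

Contact is felt (force went from −2.8 to +6.2 N). Releasing, rising, and going back over the stack.

```bash
python3 -m inch '[[0,0,0,0,70],[0,0,0,0,88],[0,0,0,0,88],[0,0,0,0,88],[0,0,0,0,88]]'
python3 -m inch '[[0,0,0.4,0,88],[0,0,0.8,0,88],[0,0,0.9,0,88],[0,0,0.9,0,88],[0,0,0.9,0,88]]'
python3 -m inch '[[0,0.5,0.9,0,88],[-0.02,0.8,0.9,0,88],[-0.02,0.9,0.8,0,88],[-0.02,0.9,0,0,88],[-0.02,0.9,0,0,88]]'
python3 -m inch '[[-0.02,0.9,0,0,88],[-0.02,0.9,0,0,88],[-0.02,0.9,0,0,88],[-0.02,0.9,0,0,88],[-0.02,0.8,0,0,88]]'
python3 -m inch '[[0,0,0,0,88],[0,0,0,0,88],[0,0,0,0,88]]'
python3 -c "
from h import *
s,W=snap('wrist','6.png');tcp()
P=sel(W,(.567,.203),.13,.076,.092);print(rect(P),len(P),np.median(P[:,2]))
s,W=snap('scene')
P=sel(W,(.567,.203),.11,.076,.092);print(rect(P),len(P))
P=sel(W,(.57,-.008),.1,.035,.05);print('parked',rect(P),len(P))"
```

```text
clock: 9.05
tool_pos: [0.5695, -0.0075, 0.0246]
eef_rot: [0.118, 0.993, 0.0, -0.0]
contact_force: [0.2, 0.7, 0.5]
opening: 1.0
clock: 9.55
tool_pos: [0.5694, -0.0075, 0.1238]
eef_rot: [0.118, 0.993, 0.0, 0.0]
contact_force: [1.0, -0.4, -0.1]
opening: 0.999
clock: 10.05
tool_pos: [0.5678, 0.0934, 0.1889]
eef_rot: [0.118, 0.993, 0.0, 0.001]
contact_force: [-1.2, 0.4, 0.5]
opening: 0.999
clock: 10.55
tool_pos: [0.5647, 0.2038, 0.188]
eef_rot: [0.118, 0.993, 0.0, 0.0]
contact_force: [-0.2, -0.1, 0.4]
opening: 0.995
clock: 10.85
tool_pos: [0.5652, 0.2004, 0.1873]
eef_rot: [0.119, 0.993, -0.001, 0.0]
contact_force: [0.1, -0.9, 0.3]
opening: 0.998
tcp mm [565.3 200.5 187.2] tray yaw -13.68 F [ 0.  -0.5  0.2] open 88.0 t 10.9 j7 0.45
[562.7 203.2 160.5  59.9 -16. ] 4233 0.08406265786780515
[563.2 201.2 164.1  60.4 -15.8] 405
parked [569.4  -8.9 164.5  60.2 -13.7] 468
```

View pics/6.png

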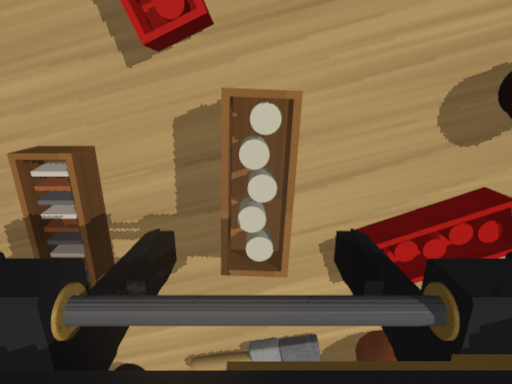

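The middle tray holds five pale props (columns 222–300). It sits at (563, 203), yaw −15.9°, rim at 84 mm. The parked top tray is flat at (569, −9), lower left of the image. Descending.

```bash
python3 -m inch '[[-0.1,0.1,-0.9,-0.38,88],[0,0,-0.9,0,88],[0,0,-0.9,0,88],[0,0,-0.9,0,88],[0,0,-0.6,0,88]]' 55
python3 -m inch '[[0,0,-0.3,0,88],[0,0,-0.29,0,88],[0,0,0,0,88],[0,0,0,0,88],[0,0,0,0,70]]'
python3 -c "from h import *;tcp()"
python3 -m inch '[[0,0,0,0,50],[0,0,0,0,50],[0,0,0,0,50],[0,0,0,0,50],[0,0,0,0,50]]' 55
python3 -m inch '[[0,0,0,0,50],[0,0,0,0,50],[0,0,0,0,50],[0,0,0,0,50],[0,0,0,0,50]]' 55
python3 -c "from h import *;tcp()"
```

```text
clock: 11.45
tool_pos: [0.5622, 0.2036, 0.0808]
eef_rot: [0.138, 0.99, -0.001, -0.001]
contact_force: [0.9, -0.1, 0.8]
opening: 0.998
clock: 11.95
tool_pos: [0.563, 0.2053, 0.0683]
eef_rot: [0.138, 0.99, 0.0, 0.001]
contact_force: [0.9, -0.1, -1.0]
opening: 0.932
tcp mm [563.  205.3  68.3] tray yaw -15.84 F [ 0.9 -0.1 -1. ] open 82.1 t 11.95 j7 0.3
clock: 12.45
tool_pos: [0.5625, 0.2044, 0.0677]
eef_rot: [0.138, 0.99, -0.001, 0.0]
contact_force: [-1.3, -2.0, 5.4]
opening: 0.678
clock: 12.95
tool_pos: [0.5625, 0.2043, 0.0677]
eef_rot: [0.138, 0.99, -0.001, 0.0]
contact_force: [-0.8, -2.9, 5.8]
opening: 0.675
tcp mm [562.5 204.3  67.7] tray yaw -15.86 F [-0.8 -2.9  5.8] open 59.5 t 12.95 j7 0.3
```

```bash
python3 -m inch '[[0,0,0.1,0,50],[0,0,0.2,0,50],[0,0,0.3,0,50],[0,0,0.4,0,50],[0,0,0.4,0,50]]' 55
python3 -m inch '[[0,0,0.4,0,50],[0,0,0.4,0,50],[0,0,0.4,0,50],[0,0,0.4,0,50],[0,0,0.3,0,50]]'
python3 -m inch '[[0,0,0.2,0,50],[0,0,0,0,50],[0,0,0,0,50],[0,0,0,0,50]]'
python3 -c "
from h import *
s,W=snap('scene');s2,W2=snap('side')
cv2.imwrite('pics/7.png',np.hstack([cv2.resize(s['pixels'][100:280,250:400],(400,480)),cv2.resize(s2['pixels'][60:240,180:330],(400,480))])[:,:,::-1]);tcp()
for w in(W,W2):
    P=sel(w,(.567,.203),.11,.037,.047);print('bottom',rect(P),len(P))"
```

```text
clock: 13.45
tool_pos: [0.5626, 0.2053, 0.1034]
eef_rot: [0.138, 0.99, 0.0, 0.0]
contact_force: [-0.1, 0.3, -3.9]
opening: 0.678
clock: 13.95
tool_pos: [0.5627, 0.2051, 0.1511]
eef_rot: [0.138, 0.99, 0.0, 0.0]
contact_force: [-0.2, 1.0, -2.5]
opening: 0.676
clock: 14.35
tool_pos: [0.5622, 0.2048, 0.1545]
eef_rot: [0.138, 0.99, -0.0, -0.0]
contact_force: [0.7, 0.1, -3.8]
opening: 0.676
tcp mm [562.3 204.9 154.5] tray yaw -15.83 F [ 0.2 -0.1 -2.4] open 59.5 t 14.45 j7 0.38
bottom [568.3 201.8 162.4  59.9 -17.4] 257
bottom [568.3 202.6 160.3  65.9 -16. ] 373
```

View pics/7.png

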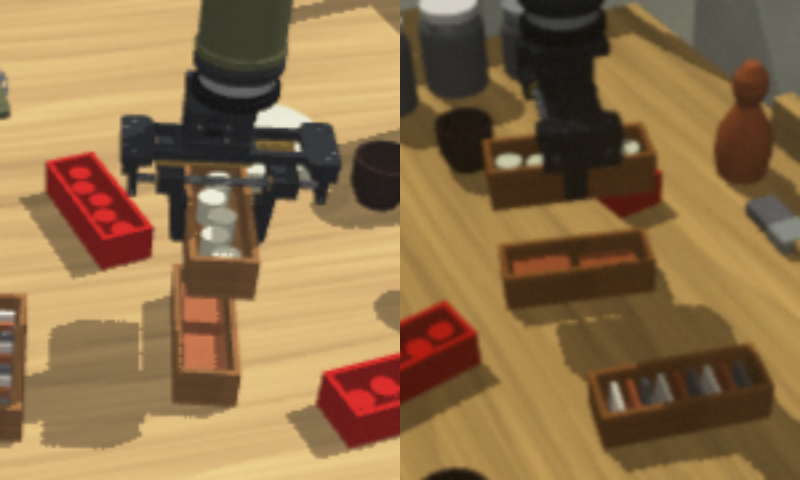

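Middle tray is lifted level, and the bottom tray (clay blocks) is in place at (568, 202), yaw about −17°. Carrying the middle tray to the slab: dy −16.87, dx +0.43, turn +4.63.

```bash
python3 -m inch '[[0,-0.3,0,0.1,50],[0.02,-0.5,0,0.2,50],[0.02,-0.7,0,0.2,50],[0.02,-0.7,0,0.2,50],[0.02,-0.7,0,0.2,50]]' 55
python3 -m inch '[[0.02,-0.7,0,0.2,50],[0.02,-0.7,0,0.2,50],[0.02,-0.7,0,0.2,50],[0.02,-0.7,0,0.2,50],[0.02,-0.7,0,0.2,50]]'
python3 -m inch '[[0.02,-0.7,0,0.2,50],[0.02,-0.7,0,0.2,50],[0.02,-0.7,0,0.2,50],[0.02,-0.7,0,0.2,50],[0.02,-0.7,0,0.2,50]]'
python3 -m inch '[[0.02,-0.7,0,0.2,50],[0.02,-0.7,0,0.2,50],[0.02,-0.7,0,0.2,50],[0.02,-0.7,0,0.2,50],[0.02,-0.7,0,0.2,50]]'
python3 -m inch '[[0.02,-0.7,0,0.2,50],[0.02,-0.7,0,0.2,50],[0.01,-0.7,0,0.2,50],[0,-0.7,0,0.13,50],[0,-0.4,-0.2,0,50]]'
python3 -m inch '[[0,-0.27,-0.4,0,50],[0,0,-0.5,0,50],[0,0,-0.4,0,50],[0,0,-0.2,0,50],[0,0,0,0,50]]'
python3 -m inch '[[0,0,0,0,50],[0,0,0,0,50]]'
python3 -c "
from h import *
tcp()
s,W=snap('scene')
P=sel(W,(.573,-.217),.14,.012,.024);print(rect(P),len(P))
z=r.get_state()['tool_pos'][2]+.0163
P=sel(W,(.573,-.217),.1,z-.005,z+.006);print('rim',rect(P),len(P))"
```

```text
clock: 14.95
tool_pos: [0.5644, 0.131, 0.1548]
eef_rot: [0.09, 0.996, -0.0, -0.0]
contact_force: [0.4, 0.1, -3.2]
opening: 0.676
clock: 15.45
tool_pos: [0.5669, 0.0435, 0.1549]
eef_rot: [0.038, 0.999, -0.0, -0.0]
contact_force: [-0.5, 0.4, -3.2]
opening: 0.678
clock: 15.95
tool_pos: [0.5692, -0.0441, 0.1548]
eef_rot: [-0.014, 1.0, -0.0, -0.0]
contact_force: [0.2, -1.0, -3.5]
opening: 0.676
clock: 16.45
tool_pos: [0.5715, -0.1316, 0.1548]
eef_rot: [-0.066, 0.998, -0.0, -0.0]
contact_force: [0.3, 0.2, -2.7]
opening: 0.674
clock: 16.95
tool_pos: [0.5729, -0.2128, 0.1499]
eef_rot: [-0.103, 0.995, -0.001, 0.0]
contact_force: [0.8, 0.0, -2.0]
opening: 0.67
clock: 17.45
tool_pos: [0.5728, -0.2155, 0.1113]
eef_rot: [-0.105, 0.994, 0.001, -0.001]
contact_force: [0.4, -0.1, -2.1]
opening: 0.678
clock: 17.65
tool_pos: [0.5738, -0.2164, 0.113]
eef_rot: [-0.104, 0.995, -0.0, 0.001]
contact_force: [-0.7, 0.4, -2.5]
opening: 0.675
tcp mm [ 573.8 -216.4  113. ] tray yaw 11.97 F [-0.7  0.4 -2.5] open 59.4 t 17.65 j7 1.4
[ 573.  -216.8  224.3  120.3   11.9] 2228
rim [ 588.7 -214.9  137.1   90.3   13.1] 358
```

```bash
python3 -m inch '[[-0.02,0,-0.4,0,50],[0,0,-0.5,0,50],[0,0,-0.5,0,50],[0,0,-0.4,0,50],[0,0,-0.3,0,50]]' 55
python3 -m inch '[[0,0,-0.2,0,50],[0,0,-0.15,0,50],[0,0,0,0,50],[0,0,0,0,50]]'
python3 -c "from h import *;tcp()"
```

```text
clock: 18.2
tool_pos: [0.5722, -0.2166, 0.0584]
eef_rot: [-0.104, 0.995, 0.0, -0.001]
contact_force: [-0.5, -0.2, -3.2]
opening: 0.678
clock: 18.6
tool_pos: [0.573, -0.2167, 0.0515]
eef_rot: [-0.104, 0.995, -0.0, 0.0]
contact_force: [0.1, -1.0, -2.6]
opening: 0.677
tcp mm [ 573.  -216.7   51.5] tray yaw 11.94 F [ 0.1 -1.  -2.6] open 59.6 t 18.6 j7 1.34
```

```bash
python3 -m inch '[[0,0,-0.1,0,50],[0,0,-0.1,0,50],[0,0,-0.05,0,50],[0,0,-0.03,0,50],[0,0,0,0,50]]'
python3 -m inch '[[0,0,-0.03,0,50],[0,0,0,0,50],[0,0,0,0,50]]';python3 -c "from h import *;tcp()"
```

```text
clock: 19.1
tool_pos: [0.5727, -0.2167, 0.0441]
eef_rot: [-0.104, 0.995, 0.0, -0.0]
contact_force: [0.4, -0.3, -4.2]
opening: 0.677
clock: 19.4
tool_pos: [0.5729, -0.2167, 0.0438]
eef_rot: [-0.104, 0.995, -0.0, 0.0]
contact_force: [-1.4, -0.6, 0.5]
opening: 0.677
tcp mm [ 572.9 -216.7   43.8] tray yaw 11.95 F [-1.4 -0.6  0.5] open 59.6 t 19.4 j7 1.33
```

Contact is starting (−4.2 → +0.5 N). One more small step, then release, rise and return over the parked tray.

```bash
python3 -m inch '[[0,0,-0.02,0,50],[0,0,0,0,50],[0,0,0,0,70],[0,0,0,0,88],[0,0,0,0,88]]'
python3 -m inch '[[0,0,0,0,88],[0,0,0,0,88],[0,0,0.4,0,88],[0,0,0.8,0,88],[0,0,0.9,0,88]]'
python3 -m inch '[[0,0,0.9,0,88],[0,0,0.9,0,88],[0,0.3,0.9,-0.3,88],[0,0.6,0.7,-0.5,88],[0,0.9,0,-0.6,88]]'
python3 -m inch '[[0,0.9,0,-0.6,88],[0,0.9,0,-0.6,88],[0,0.9,0,-0.6,88],[-0.03,0.9,0,-0.6,88],[-0.03,0.9,0,-0.45,88]]'
python3 -m inch '[[-0.03,0.9,0,0,88],[-0.03,0.7,0,0,88],[0,0.4,0,0,88],[0,0,0,0,88],[0,0,0,0,88]]'
python3 -c "
from h import *
tcp()
s,W=snap('wrist')
P=sel(W,(.57,-.008),.1,.034,.05);print('parked wrist',rect(P),len(P))
a,A=snap('scene');b,B=snap('side')
for w in(A,B,W):
    P=sel(w,(.573,-.217),.095,.054,.067);print('mid',rect(P),len(P)) if len(P)>20 else 0
    P=sel(w,(.568,.202),.105,.036,.048);print('bot',rect(P),len(P))  if len(P)>20 else 0
cv2.imwrite('pics/8.png',np.vstack([np.hstack([a['pixels'][150:350,0:400],b['pixels'][100:300,112:512]]),np.hstack([s['pixels'][::2,::2],b['pixels'][::2,::2]]*2)[:,:800]])[:,:,::-1])"
```

```text
clock: 19.9
tool_pos: [0.573, -0.2167, 0.043]
eef_rot: [-0.104, 0.995, 0.0, 0.0]
contact_force: [-0.1, -0.6, -0.1]
opening: 0.923
clock: 20.4
tool_pos: [0.5724, -0.2165, 0.0962]
eef_rot: [-0.104, 0.995, 0.0, -0.0]
contact_force: [-0.2, 0.4, 0.8]
opening: 1.0
clock: 20.9
tool_pos: [0.5743, -0.1727, 0.1836]
eef_rot: [-0.028, 1.0, -0.001, 0.003]
contact_force: [0.4, 0.5, 0.6]
opening: 1.001
clock: 21.4
tool_pos: [0.5712, -0.0581, 0.1813]
eef_rot: [0.119, 0.993, 0.0, 0.0]
contact_force: [1.1, 0.6, -0.5]
opening: 0.994
clock: 21.9
tool_pos: [0.5698, -0.0103, 0.1806]
eef_rot: [0.118, 0.993, -0.0, 0.0]
contact_force: [0.6, 0.4, 0.1]
opening: 0.998
tcp mm [569.8 -10.3 180.6] tray yaw -13.6 F [0.6 0.4 0.1] open 87.9 t 21.9 j7 0.73
parked wrist [569.3  -7.4 159.5  60.1 -13.7] 4601
mid [ 572.6 -217.8  166.    60.5   12. ] 434
bot [567.6 201.9 166.6  60.3 -16.9] 351
mid [ 574.4 -216.9  161.9   61.    11.8] 765
bot [568.6 203.  160.6  66.1 -17.6] 399
mid [ 561.4 -218.6  136.8   62.5   11.9] 2226
bot [566.7 203.2 160.7  62.  -16.5] 3476
```

View pics/8.png

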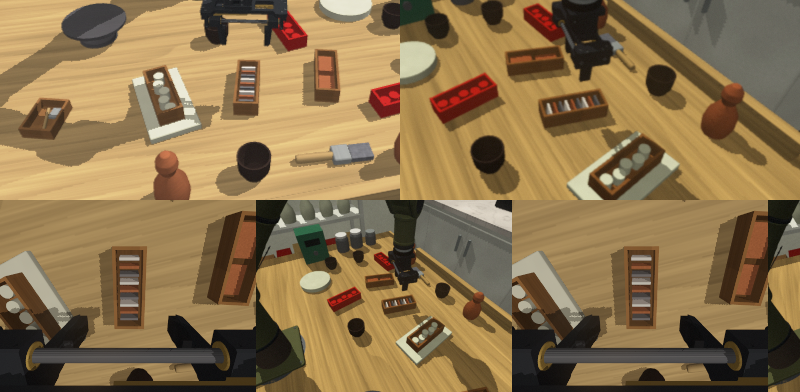

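The middle tray is on the slab at about (573.4, −217.3), yaw 11.9°. The slab is at (573, −216.8), yaw 11.9°, so it is centred and lengthways. The bottom tray reads about (567.5, 203.5), yaw −17°. Regrasping the parked tray.

```bash
python3 -m inch '[[0,0.1,-0.9,0,88],[0,0,-0.9,0,88],[0,0,-0.9,0,88],[0,0,-0.9,0,88],[0,0,-0.9,0,88]]' 45
python3 -m inch '[[0,0,-0.8,0,88],[0,0,-0.5,0,88],[0,0,-0.2,0,88],[0,0,0,0,88],[0,0,0,0,88]]'
python3 -c "from h import *;tcp()"
```

```text
clock: 22.55
tool_pos: [0.5699, -0.0079, 0.067]
eef_rot: [0.119, 0.993, -0.0, 0.0]
contact_force: [1.2, -0.5, -0.0]
opening: 1.001
clock: 23.05
tool_pos: [0.5703, -0.0068, 0.0312]
eef_rot: [0.118, 0.993, 0.0, 0.001]
contact_force: [-0.4, -0.0, 0.7]
opening: 0.997
tcp mm [570.3  -6.8  31.2] tray yaw -13.58 F [-0.4 -0.   0.7] open 87.8 t 23.05 j7 0.57
```

```bash
python3 -m inch '[[0,-0.03,-0.2,0,88],[0,0,-0.03,0,70],[0,0,0,0,50],[0,0,0,0,50],[0,0,0,0,50]]' 45
python3 -m inch '[[0,0,0,0,50],[0,0,0,0,50],[0,0,0,0,50],[0,0,0,0,50],[0,0,0,0,50]]' 45
python3 -c "from h import *;tcp()"
```

```text
clock: 23.55
tool_pos: [0.5698, -0.0074, 0.0249]
eef_rot: [0.118, 0.993, 0.0, 0.0]
contact_force: [0.5, 0.1, 0.7]
opening: 0.676
clock: 24.05
tool_pos: [0.5698, -0.0074, 0.0249]
eef_rot: [0.118, 0.993, 0.0, 0.0]
contact_force: [-0.5, 0.3, 2.8]
opening: 0.675
tcp mm [569.8  -7.4  24.9] tray yaw -13.56 F [-0.5  0.3  2.8] open 59.4 t 24.05 j7 0.56
```

```bash
python3 -m inch '[[0,0,0.1,0,50],[0,0,0.3,0,50],[0,0,0.5,0,50],[0,0,0.5,0,50],[0,0,0.5,0,50]]' 45
python3 -m inch '[[0,0,0.5,0,50],[0,0,0.5,0,50],[0,0,0.5,0,50],[0,0,0.5,0,50],[0,0.2,0.4,0,50]]'
python3 -m inch '[[0,0.4,0.1,0,50],[0,0.5,0,0,50],[0,0.5,0,0,50],[0,0.5,0,0,50],[0,0.5,0,0,50]]'
python3 -m inch '[[-0.01,0.5,0,-0.1,50],[-0.02,0.5,0,-0.1,50],[-0.02,0.5,0,-0.1,50],[-0.02,0.5,0,-0.1,50],[-0.02,0.5,0,-0.1,50]]'
python3 -m inch '[[0,0.5,0,-0.07,50],[0,0.5,0,0,50],[0,0.5,0,0,50],[0,0.5,0,0,50],[0,0.5,0,0,50]]'
python3 -m inch '[[0,0.45,0,0,50],[0,0.3,0,0,50],[0,0.1,0,0,50],[0,0,0,0,50],[0,0,0,0,50]]'
python3 -c "
from h import *
tcp()
z=r.get_state()['tool_pos'][2]+.0171
for n in('scene','side','wrist'):
    s,w=snap(n)
    for l,a in(('bot',.042),('held',z)):
        P=sel(w,(.568,.204),.1,a-.006,a+.006);print(n,l,rect(P),len(P)) if len(P)>20 else 0"
```

```text
clock: 24.55
tool_pos: [0.5699, -0.0075, 0.0737]
eef_rot: [0.118, 0.993, 0.0, 0.0]
contact_force: [0.9, 0.0, -2.5]
opening: 0.678
clock: 25.05
tool_pos: [0.5699, -0.0033, 0.1334]
eef_rot: [0.119, 0.993, -0.0, 0.0]
contact_force: [-0.0, 0.4, -2.5]
opening: 0.676
clock: 25.55
tool_pos: [0.5694, 0.0592, 0.1343]
eef_rot: [0.117, 0.993, 0.0, -0.0]
contact_force: [-0.5, -0.4, -2.1]
opening: 0.678
clock: 26.05
tool_pos: [0.5674, 0.121, 0.1347]
eef_rot: [0.144, 0.99, 0.0, -0.0]
contact_force: [0.8, 0.3, -2.7]
opening: 0.68
clock: 26.55
tool_pos: [0.5675, 0.1836, 0.1347]
eef_rot: [0.148, 0.989, 0.0, -0.0]
contact_force: [0.2, -0.2, -2.8]
opening: 0.675
clock: 27.05
tool_pos: [0.5676, 0.2029, 0.1346]
eef_rot: [0.148, 0.989, -0.0, -0.0]
contact_force: [-0.0, -0.4, -2.4]
opening: 0.679
tcp mm [567.6 202.9 134.6] tray yaw -17.02 F [-0.  -0.4 -2.4] open 59.8 t 27.05 j7 0.35
scene bot [569.2 201.9 160.   60.4 -17.5] 244
scene held [576.6 198.8 146.7  92.  -15. ] 334
side bot [568.4 202.5 160.3  64.5 -17.3] 410
side held [566.2 194.3 159.9  78.  -17.7] 290
wrist bot [496.  247.1  17.7   0.   72.9] 26
wrist held [551.9 207.6 128.2  93.9 -17.1] 12315
```

```bash
python3 -m inch '[[0.01,0.02,-0.3,-0.04,50],[0,0,-0.5,0,50],[0,0,-0.5,0,50],[0,0,-0.4,0,50],[0,0,-0.3,0,50]]' 45
python3 -m inch '[[0,0,-0.2,0,50],[0,0,-0.1,0,50],[0,0,0,0,50],[0,0,0,0,50]]'
python3 -c "
from h import *
tcp()
a,_=snap('scene');b,_=snap('side')
cv2.imwrite('pics/9.png',np.hstack([cv2.resize(a['pixels'][155:265,290:380],(400,490),interpolation=2),cv2.resize(b['pixels'][95:185,205:285],(400,490),interpolation=2)])[:,:,::-1])"
```

```text
clock: 27.7
tool_pos: [0.5672, 0.204, 0.0831]
eef_rot: [0.15, 0.989, -0.0, -0.001]
contact_force: [0.1, 0.8, -2.8]
opening: 0.679
clock: 28.1
tool_pos: [0.568, 0.2044, 0.0776]
eef_rot: [0.15, 0.989, 0.0, 0.0]
contact_force: [1.1, 0.3, -1.7]
opening: 0.679
tcp mm [568.  204.4  77.6] tray yaw -17.22 F [ 1.1  0.3 -1.7] open 59.8 t 28.1 j7 0.3
```

View pics/9.png

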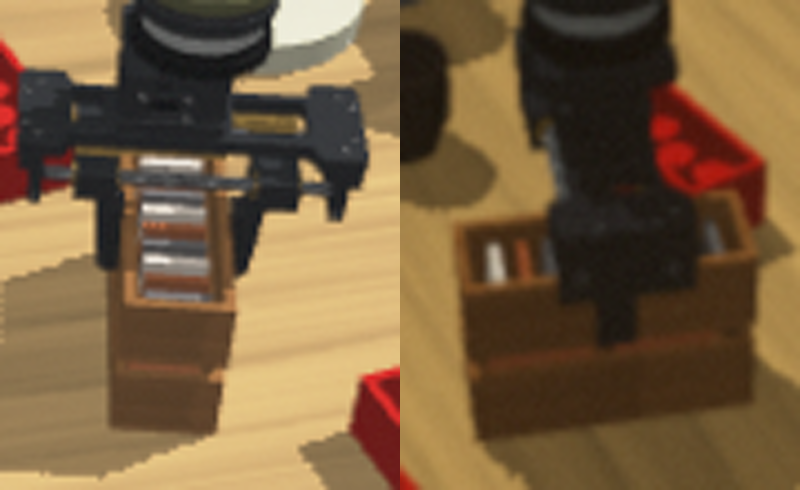

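About 10 mm above, the edges line up in both views (scene right edge 228→222 px suggests ~1 mm too far in +y). Nudging −0.7 mm in y and lowering.

```bash
python3 -m inch '[[0,-0.03,-0.13,0,50],[0,0,-0.12,0,50],[0,0,-0.1,0,50],[0,0,-0.04,0,50],[0,0,0,0,50]]'
python3 -c "from h import *;tcp()"
python3 -m inch '[[0,0,-0.03,0,50],[0,0,0,0,50],[0,0,0,0,50]]';python3 -c "from h import *;tcp()"
```

```text
clock: 28.7
tool_pos: [0.5676, 0.2035, 0.0672]
eef_rot: [0.15, 0.989, -0.0, -0.0]
contact_force: [-0.8, 0.6, -2.7]
opening: 0.68
tcp mm [567.6 203.5  67.2] tray yaw -17.22 F [-0.8  0.6 -2.7] open 59.9 t 28.7 j7 0.3
clock: 29.0
tool_pos: [0.5678, 0.2036, 0.0669]
eef_rot: [0.15, 0.989, 0.0, 0.0]
contact_force: [-0.1, -0.6, -1.3]
opening: 0.677
tcp mm [567.8 203.6  66.9] tray yaw -17.22 F [-0.1 -0.6 -1.3] open 59.7 t 29.0 j7 0.3
```

```bash
python3 -m inch '[[0,0,-0.03,0,50],[0,0,0,0,50],[0,0,0,0,50]]';python3 -c "from h import *;tcp()"
python3 -m inch '[[0,0,0,0,70],[0,0,0,0,88],[0,0,0,0,88],[0,0,0,0,88],[0,0,0,0,88]]'
python3 -m inch '[[0,0,0.4,0,88],[0,0,0.8,0,88],[0,0,0.9,0,88],[0,0,0.9,0,88],[0,0,0.9,0,88]]'
python3 -m inch '[[0,-0.5,0.9,0,88],[0,-0.9,0,0,88],[0,-0.9,0,0,88],[0,-0.9,0,0,88],[0,-0.9,0,0,88]]'
python3 -m inch '[[0,0,0,0,88],[0,0,0,0,88],[0,0,0,0,88],[0,0,0,0,88],[0,0,0,0,88]]'
python3 -c "
from h import *
tcp()
a,A=snap('scene');b,B=snap('side');c,C=snap('wrist')
for n,w in(('scene',A),('side',B),('wrist',C)):
    P=sel(w,(.568,.204),.11,.078,.09);print(n,'top',rect(P),len(P),np.median(P[:,2]))
    P=sel(w,(.573,-.217),.095,.054,.067);print(n,'mid',rect(P),len(P)) if len(P)>20 else 0
cv2.imwrite('pics/10.png',np.hstack([cv2.resize(a['pixels'][165:265,290:380],(400,490),interpolation=2),cv2.resize(b['pixels'][95:185,205:285],(400,490),interpolation=2)])[:,:,::-1])"
```

```text
clock: 29.3
tool_pos: [0.5678, 0.2036, 0.0669]
eef_rot: [0.15, 0.989, 0.0, 0.0]
contact_force: [-2.4, -0.1, 4.7]
opening: 0.675
tcp mm [567.8 203.6  66.9] tray yaw -17.22 F [-2.4 -0.1  4.7] open 59.5 t 29.3 j7 0.29
clock: 29.8
tool_pos: [0.5678, 0.2035, 0.0659]
eef_rot: [0.15, 0.989, 0.0, -0.0]
contact_force: [0.3, 0.2, 0.4]
opening: 0.999
clock: 30.3
tool_pos: [0.5677, 0.2035, 0.1651]
eef_rot: [0.15, 0.989, 0.0, 0.0]
contact_force: [0.8, -0.4, -0.3]
opening: 0.995
clock: 30.8
tool_pos: [0.5678, 0.1001, 0.1868]
eef_rot: [0.15, 0.989, 0.0, 0.0]
contact_force: [-0.5, -0.3, -0.6]
opening: 0.997
clock: 31.3
tool_pos: [0.5677, 0.1023, 0.1861]
eef_rot: [0.149, 0.989, 0.0, -0.0]
contact_force: [-0.3, -0.3, -0.2]
opening: 1.0
tcp mm [567.7 102.3 186.1] tray yaw -17.12 F [-0.3 -0.3 -0.2] open 88.1 t 31.3 j7 0.52
scene top [567.7 202.  164.9  60.1 -17. ] 379 0.08345298108017518
scene mid [ 573.6 -217.6  163.1   60.5   11.8] 430
side top [568.8 203.  159.7  65.5 -16.9] 352 0.08322368128585866
side mid [ 574.2 -217.1  161.9   61.    12. ] 769
wrist top [567.2 203.8 159.9  61.1 -17.4] 5123 0.0838554463254439
```

View pics/10.png

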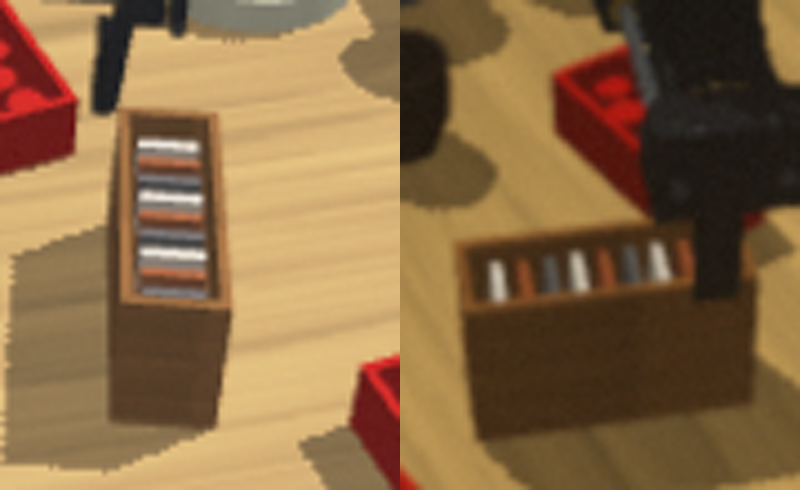

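The two trays are flush on every visible edge (scene (170,365), side (610,360)), and the gripper is clear. Handing in.

```bash
python3 -c "from h import *;print(r.finish_job());tcp()"
```

```text
the job is handed in; nothing more can be done
None
the job is handed in; nothing more can be done
```

The job is done in the order asked and handed in at about 31 s. I lifted the top tray off to the bare table, put the middle tray on the kiln shelf, then restacked the top tray on the bottom tray.

- **Middle tray:** it sits at about (574, −217) mm with a yaw of 11.9°. The slab is at (573, −217) mm with the same yaw, so it is centred to about 1 mm and lies lengthways. All five props were still in it when last seen on the slab.
- **Restacked top tray:** the side and scene cameras put it within about 0.5 mm and 1° of where they last saw the bottom tray. Its rim is at 83–84 mm, so it sits flat, and the edges look flush in both views.
- **Bottom tray:** I saw no sign that it moved.
- **Forces:** the highest contact force shown was about 7 N.
- **Disagreements:** the three cameras differed by 1–2 mm in position and about 1° in the bottom tray's yaw, so I used a middle value. The hand-in reported no verdict, and the state could not be read afterwards.

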